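Tare the kitchen scale for the cup

ROBOT

A 6-joint arm with a two-finger parallel gripper is mounted at the origin on the work surface. World frame = base frame: x ahead of the robot, y to its left, z up, the work surface at z = 0. Lengths are in mm, angles in rad, forces in N, time in s.
With the tool pointing down it reaches from about 350 to 875 mm from the base axis. Payload 4.2 kg.
Tool frame: the origin (TCP) lies between the finger pads, 19 mm behind the fingertips; this is the grasp point; z points along the fingers, y is the line along which they close (so a half turn about z gives the same grasp; the last joint's range is limited). The gripper opens to 85 mm and grips with 20 to 120 N. Pads are 22 mm wide; open, the fingers measure 114 mm over their backs; the gripper's body (76 mm by 85 mm) begins 54 mm behind the grasp point. The pads swing forward as they close: fully open they stand 13 mm farther back than shut.
Start: joints at [1.547, 0.385, 0.008, 0, -1.194, -0.259], TCP at [174.371, 600.162, 250.012] pointing down, gripper open.
Joint ranges: [-3.14, 3.14], [-1.21, 2.06], [-1.07, 1.41], [-3.16, 2.05], [-2.99, -0.16], [-3.1, 3.1]. Speed limits (rad/s): [2.79, 2.79, 3.14, 3.14, 3.14, 3.14].

INTERFACE

Orientations are given as a unit quaternion [x, y, z, w].
In Python, from bench import arm gives the robot as it stands.
- The arm moves only by the shell command python3 -m pendant 'ROWS'. ROWS is JSON, a list of rows, each a list of 7 numbers: the shift along the tool's x, y, z in m, then the turn, a rotation vector about the tool's x, y, z in degrees, then the finger opening in m, from 0 to 0.0854. In form: [[x, y, z, wx, wy, wz, fingers], ...]. A call has 1 to 12 rows; each row shifts and turns the commanded pose from where the row before left it, along the tool's axes as they then stand; what a row does not reach is not made up. A row lasts 1/10 s, in which the tool goes at most 50 mm and 8.59 degrees, less where a joint would pass 70% of its speed; a pose out of reach is approached as far as the arm can. A call is refused whole if a number of a shift passes 0.05 or a number of a turn 8.59, either way. A call with a gripper value outside its range is refused whole. The fingers move at their own pace and stop on an object; the grip force is fixed at half the most. Time passes only in rows, so rows that do not move let the fingers close. It gives the time, the measured TCP pose, the force, the opening and the grip force at its end, in the units of the state.
- arm.read_state(): the state, without advancing time (a new reading comes with each control period).
- arm.get_image(name): name is "scene" or "top"; returns a dict with "image" (420x560x3 uint8, red, green, blue), "fx", "fy", "cx", "cy" (pixels), "k1" (the pictures are not rectified: a ray, as slopes to the right and down, at radius r is drawn at 1 + k1 r^2 times it, then the intrinsics apply), "xyz" and "rotation" of the camera in the world. Camera axes: x right, y down, z forward; pixel columns grow to the right and rows downward; lengths in mm; the calibration is good to about 2 mm. A picture is of the moment at which its call begins. There is no depth.
- arm.job_done(): hands the job in; it is judged then, once.
The state is a dict: "clock": time; "joints": joint angles; "joint_vel": joint speeds; "joint_efforts": joint torques, N m; "position": TCP position; "ee_rot": TCP orientation; "contact_force": force on the tool from outside, world axes, zero at the start; "wrist_torque": the same for the moment, N m; "gripper_width": finger opening in mm; "grasp_force": force on a finger pad.
Only numpy, scipy, OpenCV 4.12 (cv2) and the standard library are available. Lean on these libraries where they do the work, as an engineer would, in place of code of your own. Each camera call takes 0.05 s, during which the arm holds its last target. There are 200 camera calls.

TASK

Get the kitchen scale ready for weighing into the cup: lay the loose steel tray flat and centred on the scale's platform, then stand the white handleless cup upright in the middle of the tray, setting both down gently rather than dropping them. Then turn the knob on the scale's sloping front until the pointer rests on the dial's zero mark (the broad bar), with tray and cup left standing there, hands off. Leave everything else on the worktop where it is.

Things in the scene. Friction and masses are not known exactly. Their poses are not given: they have to be found in the camera images.
- scale: Fixed grey mechanical kitchen scale, 200 mm deep (x), 250 mm wide (y). Origin on the worktop below it; z up, x from its front (knob, robot's side) to its back. Flat top 85 mm high and 135 mm deep (x -35 to 100 mm) with the dial at the right and the platform at the left; the front 65 mm slope down at 30 degrees to 47 mm high.
- platform_top (a point): Centre of the upper face of the scale's small steel platform (84 x 44 mm, long along the scale's x, 5 mm thick, on a stalk). Frame parallel to the scale's. 112 mm above the worktop when empty; it sinks 1.25 mm per newton (stop at 18 mm): about 2.5 mm under the tray, 4 to 8 mm under tray and cup.
- knob_grip (a point): On the axis of the scale's tare knob, 24 mm above the sloping face: the place for the TCP. A round fluted black knob, 36 mm in diameter, 29 mm high, alone on the slope in front of the dial. Frame z is its axis, pointing out of the face: it leans 30 degrees from vertical towards the scale's front. x and y turn with the knob.
- knob (a joint): Angle of the knob, rad, -3.4 to 3.4, growing anticlockwise seen from outside along its axis. Light to turn (0.04 N m), stays where left. It turns the pointer the same way, half as far: 1 rad anticlockwise on the knob swings the pointer 0.5 rad anticlockwise seen from above.
- pointer_tip (a point): Tip of the thin black needle, 52 mm from the dial's centre. The needle turns about the vertical just above the dial card, under a flat clear window; only the knob moves it. It starts within 0.2 rad of the scale's own x direction (towards the scale's back).
- zero_mark (a point): The dial card's zero: its one broad black bar (14 x 5 mm) at the rim; all other marks are thin ticks 15 degrees apart. The point lies where the tip is when the pointer is exactly on zero. The card turns with the load: zero lies along the scale's x when empty and swings anticlockwise seen from above, 0.125 rad per newton (0.4 to 0.85 rad under tray and cup).
- dial_center (a point): Centre of the round white dial (124 mm across) on the scale's flat top, at the needle's height, 88 mm above the worktop; the clear window's top is at 95 mm. Frame parallel to the scale's; the platform's centre is 130 mm towards +y.
- tray: The scale's loose weighing tray: flat oblong of steel, 110 (own x) x 60 (own y) mm, 13 mm high overall: floor 10 mm thick with a lip 3 mm high and 3 mm wide all round. Origin at the centre of its underside, z up. 0.14 to 0.28 kg. Grip it across its 60 mm width. It starts flat on the worktop beside the scale.
- cup: White ceramic cup without handle: 62 mm across at the rim, 58 mm at 20 mm height, narrowing to a foot 42 mm across; 70 mm tall, wall 4 mm. Origin at the centre of its underside, z up. 0.2 to 0.4 kg. It starts upright on the worktop on the other side of the scale from the tray.
- spice_jar: Amber glass jar with cork lid, 48 mm wide, 100 mm tall; origin at its underside's centre. A bystander.
- salt_shaker: White waisted ceramic salt shaker, 44 mm wide, 87 mm tall; origin at its underside's centre. A bystander.
- mug: Big mug with a handle, 80 mm wide, 90 mm tall; origin at its underside's centre. A bystander.
- spoon: Wooden spoon lying flat, 260 mm long along its x. A bystander.
- egg_cup: Small egg cup, 48 mm wide, 50 mm tall; origin at its underside's centre. A bystander.
- pepper_mill: Turned wooden pepper mill, 54 mm wide, 150 mm tall; origin at its underside's centre. A bystander.
Things that resemble listed ones, but are neither listed nor needed, are in the scene too. Several things have the shape of the tray; the one meant has the colours described above. Leave any purple look-alike of the cup alone.

How it is judged:
By the outcome, as a careful person would: the job done as asked, in the order asked, and still so for the second after the job is handed in, with the robot touching nothing.
It also fails if it takes over 70 s, if anything falls off the work surface, if the arm or the gripper's body presses on something with over 40 N, if the wrist force passes 120 N, or if a joint passes its speed limit or range.

## Working session

There is one attempt and no reset: what is moved stays moved. The work goes in short steps, Python scripts to look and compute and a shell command to move; the robot and the scene stay as the last step left them, time stands still between calls to the robot, and variables do not carry over. Pictures are saved under pics/ and viewed, at most 10 in all, crops included, and the job is handed in when it is done.

```bash
ls; mkdir -p pics
python3 - <<'E'
from bench import arm
import cv2
s=arm.read_state(); print({k:s[k] for k in ("clock","position","ee_rot","gripper_width","contact_force")})
for n in("scene","top"):
    d=arm.get_image(n); cv2.imwrite(f"pics/{n}0.png",cv2.resize(d["image"][:,:,::-1],(800,600),interpolation=cv2.INTER_CUBIC)); print(n,{k:v for k,v in d.items() if k!="image"})
E
```

```text
pics
{'clock': 0.0, 'position': array([174.22269193, 599.659185  , 248.91847309]), 'ee_rot': array([ 9.90004902e-01, -1.41028673e-01, -1.14976722e-04,  1.09292203e-03]), 'gripper_width': 85.2508650456247, 'contact_force': array([-0.06013522, -0.26360065, -0.29060286])}
scene {'fx': 389.63246466314905, 'fy': 389.63246466314905, 'cx': 282.6476162512551, 'cy': 210.41257509996763, 'k1': -0.07455798043426075, 'xyz': array([1119.61268392, -904.19713235,  793.24719309]), 'rotation': array([ 0.83977374,  0.26458195, -0.13071854, -0.45572921])}
top {'fx': 471.1379850715159, 'fy': 471.1379850715159, 'cx': 280.63003440715767, 'cy': 213.46865226491957, 'k1': -0.12884202383066817, 'xyz': array([ 357.94321196,   -8.91570543, 1492.24125879]), 'rotation': array([ 0.71101461, -0.69987406,  0.04717695, -0.04908016])}
```

View pics/scene0.png

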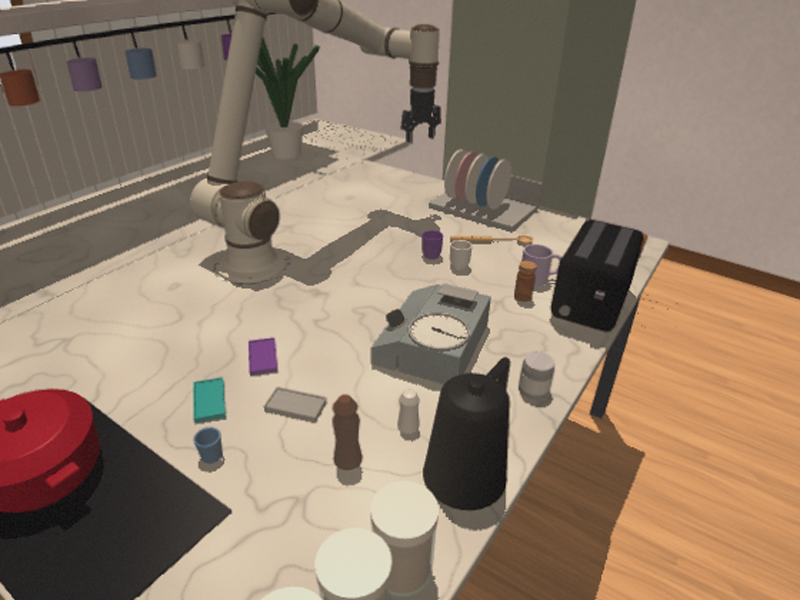

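View pics/top0.png

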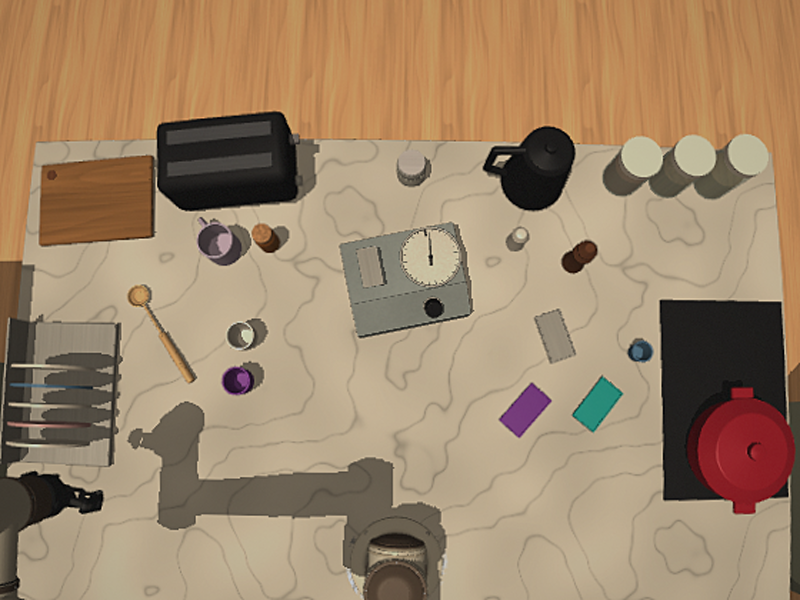

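```bash
cat > h.py <<'E'
import numpy as np, cv2
from scipy.spatial.transform import Rotation as R
from bench import arm
def cam(n):
    d=arm.get_image(n); d["M"]=R.from_quat(d["rotation"]).as_matrix(); return d
def proj(d,P):
    p=(np.atleast_2d(P)-d["xyz"])@d["M"]; s=p[:,:2]/p[:,2:]
    s=s*(1+d["k1"]*(s**2).sum(1,keepdims=True)); return s*d["fx"]+[d["cx"],d["cy"]]
def ray(d,uv):
    q=(np.atleast_2d(uv)-[d["cx"],d["cy"]])/d["fx"]; s=q.copy()
    for _ in range(20): s=q/(1+d["k1"]*(s**2).sum(1,keepdims=True))
    return np.c_[s,np.ones(len(s))]@d["M"].T
def onz(d,uv,z):
    r=ray(d,uv); return d["xyz"]+r*((z-d["xyz"][2])/r[:,2:])
def tri(ds,uvs):
    A=np.zeros((3,3));b=np.zeros(3)
    for d,uv in zip(ds,uvs):
        r=ray(d,uv)[0]; r/=np.linalg.norm(r); P=np.eye(3)-np.outer(r,r); A+=P; b+=P@d["xyz"]
    return np.linalg.solve(A,b)
def crop(d,u,v,w,h,k,step=10):
    I=cv2.resize(np.ascontiguousarray(d["image"][v:v+h,u:u+w,::-1]),None,fx=k,fy=k,interpolation=cv2.INTER_CUBIC)
    for a in range(-(-u//step)*step,u+w,step):
        x=int((a-u+.5)*k); cv2.line(I,(x,0),(x,6),(0,0,255),1); cv2.putText(I,str(a),(x-10,16),0,.35,(0,0,255),1)
    for a in range(-(-v//step)*step,v+h,step):
        y=int((a-v+.5)*k); cv2.line(I,(0,y),(6,y),(0,0,255),1); cv2.putText(I,str(a),(8,y+4),0,.35,(0,0,255),1)
    return I
E
python3 - <<'E'
from h import *
t=cam("top"); s=cam("scene")
print(proj(t,[0,0,0]),proj(s,[0,0,0]))
a=crop(t,232,150,100,92,5); b=crop(t,370,210,42,46,5); c=crop(t,153,218,42,46,5)
C=np.zeros((460,710,3),np.uint8); C[:,:500]=a; C[:230,500:]=b; C[230:,500:]=c
cv2.imwrite("pics/t1.png",C)
a=crop(s,255,192,95,80,6); b=crop(s,180,265,55,40,4); c=crop(s,300,160,55,40,4)
C=np.zeros((480,790,3),np.uint8); C[:,:570]=a; C[:160,570:]=b; C[160:320,570:]=c
cv2.imwrite("pics/s1.png",C)
E
```

```text
[[276.68890271 393.4538061 ]] [[176.82675356 184.92009345]]
```

View pics/t1.png

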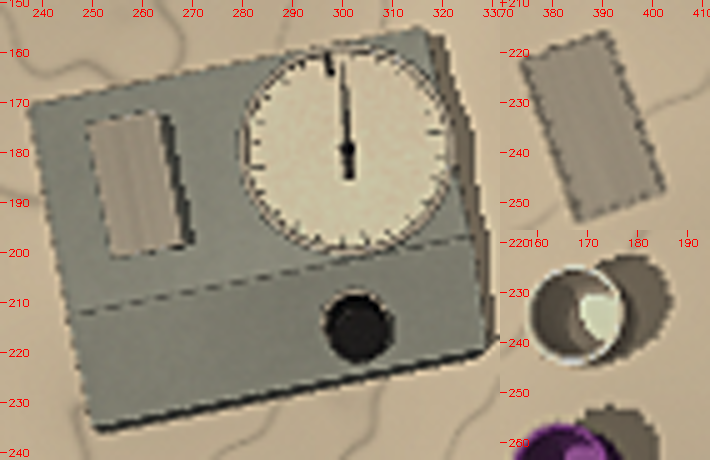

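View pics/s1.png

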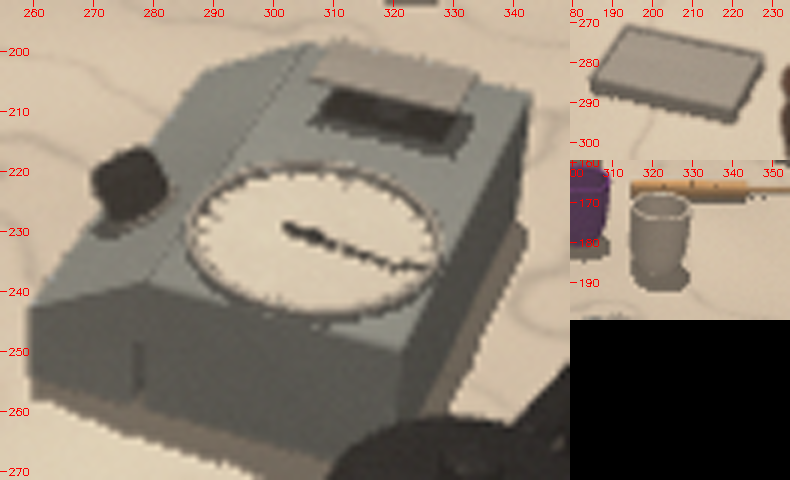

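```bash
cat > fit.py <<'E'
from h import *
from scipy.optimize import least_squares
t=cam("top"); s=cam("scene")
def rz(y): return R.from_euler("z",y).as_matrix()
def fit(name,tops,scenes,x0):
    def res(p):
        T=lambda L:np.array(L)@rz(p[3]).T+p[:3]
        o=[]
        for d,L in((t,tops),(s,scenes)):
            if L: o.append(proj(d,T([l[0] for l in L]))-[l[1] for l in L])
        return np.vstack(o).ravel()
    r=least_squares(res,x0,loss="soft_l1"); print(name,r.x.round(3),"px",r.fun.reshape(-1,2).round(1).tolist()); return r.x
k=85; f=47
sc=fit("scale",[([100,125,k],(236.9,170.9)),([100,-125,k],(316.5,154.9)),([-35,125,k],(247.1,212.3)),([-35,-125,k],(325.5,196.7)),([-100,125,f],(250.9,235.9)),([-100,-125,f],(328.5,220.5))],
 [([-35,-125,k],(278.7,238.7)),([-35,125,k],(306.5,198.5)),([-100,-125,f],(259,242.3)),([100,-125,k],(321.5,249.8)),([100,125,k],(342.8,207.7))],[600,0,0,0.1])
P=[(42,22,0),(42,-22,0),(-42,-22,0),(-42,22,0)]
pl=fit("platform",list(zip(P,[(248.7,174.5),(263.1,171.9),(268.9,198.1),(253.9,201.1)])),list(zip([P[0],P[1],P[2],P[3]],[(334.2,203.7),(330.3,209.4),(306.2,204.2),(312,197.8)])),[600,60,112,.1])
c=tri([t,s],[(300.9,179.5),(305.8,230.5)]); print("dial tri",c, "plat from scale", sc[:3]+rz(sc[3])@(pl[:3]-pl[:3]), "plat in scale",rz(sc[3]).T@(pl[:3]-sc[:3]),"dial in scale",rz(sc[3]).T@(c-sc[:3]))
Q=[(55,30,0),(55,-30,0),(-55,-30,0),(-55,30,0)]
fit("tray top",list(zip(Q,[(373.5,222.1),(390.7,215.5),(402.5,247.1),(385.5,253.9)])),list(zip([Q[0],Q[1],Q[2],Q[3]],[(227.75,277.75),(220.75,292),(184.5,283.75),(194,270.75)])),[450,-300,13,.3])
print("cup rim",tri([t,s],[(167.9,234.3),(322.25,171.25)]))
print("gripper seen? tcp proj",proj(t,arm.read_state()["position"]))
E
python3 fit.py
```

```text
scale [ 6.0992e+02 -1.1086e+01 -8.8700e-01  2.1400e-01] px [[0.0, -0.2], [0.3, 0.1], [-2.0, 1.2], [0.6, 0.7], [-0.9, -0.2], [0.8, -0.7], [-0.2, -0.1], [-0.4, -0.1], [-0.1, 1.0], [0.3, 0.3], [1.0, -0.7]]
platform [6.27508e+02 6.31760e+01 1.12374e+02 2.07000e-01] px [[0.2, -0.2], [0.2, -0.4], [-0.4, 0.5], [0.1, 0.3], [0.5, -0.4], [0.6, 0.6], [-0.0, -0.0], [-1.4, -0.1]]
dial tri [653.11101732 -64.68218299  91.22973568] plat from scale [609.92049599 -11.08609371  -0.88652169] plat in scale [ 32.95468765  68.83481421 113.26085186] dial in scale [ 30.82589249 -61.54450642  92.11625737]
tray top [ 4.97559e+02 -3.45705e+02  1.24090e+01  3.48000e-01] px [[-0.0, -0.4], [0.2, 0.1], [0.5, 1.0], [0.0, 0.5], [1.1, -0.1], [0.3, 0.1], [0.2, 0.5], [-0.2, -0.3]]
cup rim [482.73184901 339.11945198  70.59547389]
gripper seen? tcp proj [[ 53.12618905 340.77556198]]
```

```bash
cat > go.py <<'E'
import sys
from h import *
def delta(p,Rt):
    s=arm.read_state(); Rc=R.from_quat(s["ee_rot"])
    rv=(Rc.inv()*Rt).as_rotvec(degrees=True)
    d=np.array(p)-s["position"]
    print("clock %.2f pos"%s["clock"],s["position"].round(1),"j",s["joints"].round(2),"F",s["contact_force"].round(1),"w %.1f"%s["gripper_width"])
    print("turn first (tool deg)",rv.round(2)," shift mm: in current tool",Rc.inv().apply(d).round(1)," in target tool",Rt.inv().apply(d).round(1))
def pose(yaw,tilt=0): # tool-x heading yaw; tool z tilted forward along scale x
    return R.from_euler("z",yaw)*R.from_euler("x",np.pi)
if __name__=="__main__":
    a=[float(v) for v in sys.argv[1:]]; delta(a[:3],pose(a[3]))
E
python3 go.py 497.6 -345.7 120 .348
```

```text
clock 0.30 pos [174.3 600.  249.7] j [ 1.55  0.39  0.01 -0.   -1.19 -0.26] F [ 0.7  0.3 -0.6] w 85.5
turn first (tool deg) [ 4.000e-02  1.000e-02 -3.614e+01]  shift mm: in current tool [574.3 817.9 130.2]  in target tool [-18.6 999.3 129.7]
```

```bash
python3 -m pendant '[[0,0,0,0,0,-7.23,0.0854],[0,0,0,0,0,-7.23,0.0854],[0,0,0,0,0,-7.23,0.0854],[0,0,0,0,0,-7.23,0.0854],[0,0,0,0,0,-7.22,0.0854],[0.012,0.04,0,0,0,0,0.0854],[0.012,0.04,0,0,0,0,0.0854],[0.012,0.04,0,0,0,0,0.0854],[0.012,0.04,0,0,0,0,0.0854],[0.012,0.04,0,0,0,0,0.0854],[0.012,0.04,0,0,0,0,0.0854],[0.012,0.04,0,0,0,0,0.0854]]' && python3 -m pendant '[[0,0.04,0,0,0,0,0.0854],[0,0.04,0,0,0,0,0.0854],[0,0.04,0,0,0,0,0.0854],[0,0.04,0,0,0,0,0.0854],[0,0.04,0,0,0,0,0.0854],[0,0.04,0,0,0,0,0.0854],[0,0.04,0,0,0,0,0.0854],[-0.01,0.04,0,0,0,0,0.0854],[-0.01,0.04,0,0,0,0,0.0854],[-0.01,0.04,0,0,0,0,0.0854],[-0.01,0.04,0,0,0,0,0.0854],[-0.01,0.04,0,0,0,0,0.0854]]'; python3 go.py 497.6 -345.7 120 .348
```

```text
clock: 1.5
position: [349.5, 364.1, 250.3]
ee_rot: [0.985, 0.173, 0.0, -0.0]
contact_force: [-0.4, 0.7, -0.4]
gripper_width: 85.3
grasp_force: 0.0
clock: 2.7
position: [465.4, -104.4, 250.3]
ee_rot: [0.985, 0.173, 0.0, 0.0]
contact_force: [0.8, -0.8, 0.0]
gripper_width: 85.3
grasp_force: 0.0
clock 2.70 pos [ 465.4 -104.4  250.3] j [ 0.12  0.13 -0.34  0.   -1.1   1.8 ] F [ 0.8 -0.8  0. ] w 85.3
turn first (tool deg) [ 0.01 -0.04  0.01]  shift mm: in current tool [-52.1 237.8 130.3]  in target tool [-52.  237.8 130.3]
```

```bash
python3 -m pendant '[[-0.0087,0.0396,0.0217,0,0,0,0.0854],[-0.0087,0.0396,0.0217,0,0,0,0.0854],[-0.0087,0.0396,0.0217,0,0,0,0.0854],[-0.0087,0.0396,0.0217,0,0,0,0.0854],[-0.0087,0.0396,0.0217,0,0,0,0.0854],[-0.0087,0.0396,0.0217,0,0,0,0.0854],[0,0,0,0,0,0,0.0854],[0,0,0,0,0,0,0.0854]]'; python3 go.py 497.6 -345.7 60 .348
python3 - <<'E'
from h import *
t=cam("top"); s=cam("scene"); p=arm.read_state()["position"]; print(proj(t,p),proj(s,p))
u,v=proj(t,p)[0].astype(int); a=crop(t,u-35,v-40,70,80,5)
u,v=proj(s,p)[0].astype(int); b=crop(s,u-35,v-40,70,80,5)
cv2.imwrite("pics/g1.png",np.hstack([a,b]))
E
```

```text
clock: 3.5
position: [496.8, -344.6, 118.6]
ee_rot: [0.985, 0.172, -0.001, -0.001]
contact_force: [1.3, 0.1, 0.2]
gripper_width: 85.5
grasp_force: 0.0
clock 3.50 pos [ 496.8 -344.6  118.6] j [-0.34  0.47 -0.21 -0.   -0.89  2.26] F [1.3 0.1 0.2] w 85.5
turn first (tool deg) [-0.09  0.1  -0.11]  shift mm: in current tool [ 0.5  1.4 58.6]  in target tool [ 0.4  1.3 58.6]
[[395.68274766 231.50764829]] [[204.0160884 251.1617612]]
```

View pics/g1.png

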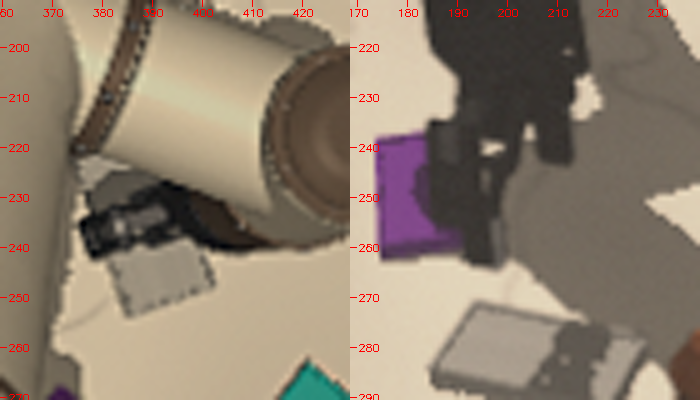

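```bash
python3 -m pendant '[[0,0,0.03,0,0,0,0.0854],[0,0,0.03,0,0,0,0.0854],[0,0,0.025,0,0,0,0.0854],[0,0,0.01,0,0,0,0.0854],[0,0,0.005,0,0,0,0.0854],[0,0,0.003,0,0,0,0.0854],[0,0,0,0,0,0,0.06],[0,0,0,0,0,0,0.05],[0,0,0,0,0,0,0.04],[0,0,0,0,0,0,0.04],[0,0,0,0,0,0,0.04],[0,0,0,0,0,0,0.04]]'; python3 go.py 497.6 -345.7 17 .348
```

```text
clock: 4.8
position: [498.7, -344.4, 18.8]
ee_rot: [0.985, 0.173, 0.001, 0.001]
contact_force: [-0.8, 0.3, 5.4]
gripper_width: 57.9
grasp_force: 65.9
clock 4.80 pos [ 498.7 -344.4   18.8] j [-0.34  0.6  -0.29  0.   -0.67  2.26] F [-0.8  0.3  5.4] w 57.9
turn first (tool deg) [ 0.15 -0.14  0.03]  shift mm: in current tool [-1.5  0.9  1.7]  in target tool [-1.5  0.9  1.8]
```

```bash
python3 -m pendant '[[0,0,-0.005,0,0,0,0.04],[0,0,-0.01,0,0,0,0.04],[0,0,-0.02,0,0,0,0.04],[0,0,-0.03,0,0,0,0.04],[0,0,-0.03,0,0,0,0.04],[0,0,-0.03,0,0,0,0.04],[0,0,-0.03,0,0,0,0.04],[0,0,-0.02,0,0,0,0.04],[0,0,0,0,0,0,0.04]]'; python3 go.py 627 63 180 .21
```

```text
clock: 5.7
position: [498.8, -344.6, 195.6]
ee_rot: [0.985, 0.173, 0.003, 0.002]
contact_force: [1.0, -1.0, -1.1]
gripper_width: 58.3
grasp_force: 65.1
clock 5.70 pos [ 498.8 -344.6  195.6] j [-0.34  0.39 -0.12  0.   -1.05  2.26] F [ 1.  -1.  -1.1] w 58.3
turn first (tool deg) [ 0.27 -0.32  7.92]  shift mm: in current tool [ 259.5 -339.4   15.3]  in target tool [ 210.4 -371.9   15.6]
```

```bash
python3 -m pendant '[[0,0,0,0,0,3.96,0.04],[0,0,0,0,0,3.96,0.04],[0.021,-0.0372,0,0,0,0,0.04],[0.021,-0.0372,0,0,0,0,0.04],[0.021,-0.0372,0,0,0,0,0.04],[0.021,-0.0372,0,0,0,0,0.04],[0.021,-0.0372,0,0,0,0,0.04],[0.021,-0.0372,0,0,0,0,0.04],[0.021,-0.0372,0,0,0,0,0.04],[0.021,-0.0372,0,0,0,0,0.04],[0.021,-0.0372,0,0,0,0,0.04],[0.021,-0.0372,0,0,0,0,0.04]]';python3 -m pendant '[[0,0,0,0,0,0,0.04],[0,0,0,0,0,0,0.04],[0,0,0,0,0,0,0.04]]'; python3 go.py 627 63 129 .21;python3 go.py 627 63 129 .21
python3 - <<'E'
from h import *
t=cam("top"); s=cam("scene")
a=crop(t,232,150,65,80,6); b=crop(s,295,140,65,80,6)
cv2.imwrite("pics/p1.png",np.hstack([a,b]))
E
```

```text
clock: 6.9
position: [624.5, 65.3, 189.8]
ee_rot: [0.995, 0.104, -0.002, 0.0]
contact_force: [0.1, -1.1, -3.2]
gripper_width: 58.1
grasp_force: 65.2
clock: 7.2
position: [624.4, 62.9, 190.5]
ee_rot: [0.995, 0.104, -0.001, 0.0]
contact_force: [0.1, -0.0, -2.3]
gripper_width: 58.0
grasp_force: 65.3
clock 7.20 pos [624.4  62.9 190.5] j [ 0.36  0.44 -0.07 -0.   -1.07  1.42] F [ 0.1 -0.  -2.3] w 58.0
turn first (tool deg) [ 0.01  0.17 -0.06]  shift mm: in current tool [ 2.8  0.4 61.5]  in target tool [ 2.6  0.4 61.5]
clock 7.20 pos [624.4  62.9 190.5] j [ 0.36  0.44 -0.07 -0.   -1.07  1.42] F [ 0.1 -0.  -2.3] w 58.0
turn first (tool deg) [ 0.01  0.17 -0.06]  shift mm: in current tool [ 2.8  0.4 61.5]  in target tool [ 2.6  0.4 61.5]
```

View pics/p1.png

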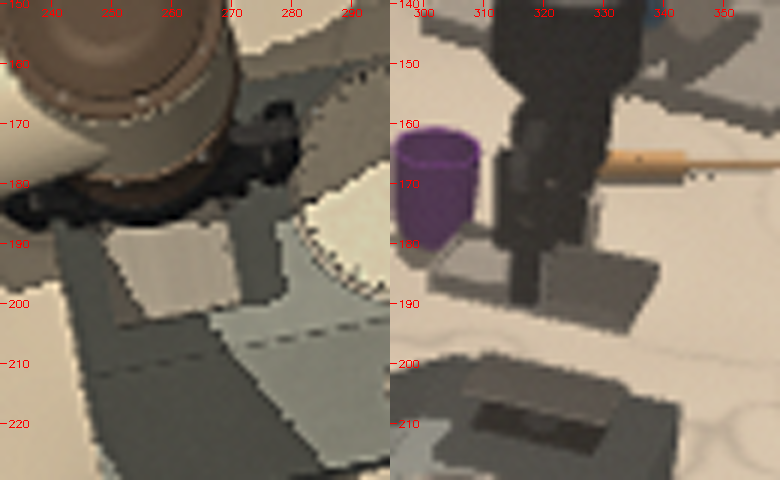

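Run:
```python
from h import *
t=cam("top"); s=cam("scene"); p=arm.read_state()["position"]
for yaw in (.21,):
  for zt in (-4,-6):
    Q=np.array([(55,30,0),(55,-30,0),(-55,-30,0),(-55,30,0)])@R.from_euler("z",yaw).as_matrix().T+p+[0,0,zt]
    print(zt,"top",proj(t,Q[2:]).round(1).tolist(),"scene",proj(s,Q).round(1).tolist())
print(onz(t,[(271.5,200.0),(256.2,202.5)],185.5).round(1))
```

```text
-4 top [[271.7, 198.9], [250.7, 203.0]] scene [[340.8, 182.8], [335.7, 191.6], [302.0, 184.2], [308.2, 175.9]]
-6 top [[271.7, 199.0], [250.8, 203.1]] scene [[340.7, 183.4], [335.6, 192.1], [302.0, 184.7], [308.2, 176.5]]
[[574.8  22.3 185.5]
 [567.1  65.2 185.5]]
```

```bash
python3 -m pendant '[[0.0045,0.0004,0.02,0,0,0,0.04],[0,0,0.02,0,0,0,0.04],[0,0,0.01,0,0,0,0.04],[0,0,0.004,0,0,0,0.04],[0,0,0,0,0,0,0.04],[0,0,0,0,0,0,0.04]]'; python3 go.py 629 63 129 .21;  python3 -m pendant '[[0,0,0.002,0,0,0,0.04],[0,0,0.002,0,0,0,0.04],[0,0,0.001,0,0,0,0.04],[0,0,0,0,0,0,0.04]]'; python3 go.py 629 63 129 .21
```

```text
clock: 8.0
position: [630.5, 64.3, 138.9]
ee_rot: [0.994, 0.105, 0.001, -0.0]
contact_force: [-0.4, 0.1, -2.6]
gripper_width: 57.8
grasp_force: 65.3
clock 8.00 pos [630.5  64.3 138.9] j [ 0.36  0.49 -0.12  0.   -0.96  1.42] F [-0.4  0.1 -2.6] w 57.8
turn first (tool deg) [ 0.01 -0.11 -0.01]  shift mm: in current tool [-1.8  0.9  9.9]  in target tool [-1.7  0.9  9.9]
clock: 8.4
position: [629.8, 64.3, 132.7]
ee_rot: [0.995, 0.105, -0.0, 0.0]
contact_force: [-0.0, 0.6, -2.9]
gripper_width: 57.9
grasp_force: 65.3
clock 8.40 pos [629.8  64.3 132.7] j [ 0.36  0.5  -0.12 -0.   -0.95  1.42] F [-0.   0.6 -2.9] w 57.9
turn first (tool deg) [ 0.    0.01 -0.01]  shift mm: in current tool [-1.   1.1  3.7]  in target tool [-1.   1.1  3.7]
```

```bash
python3 -m pendant '[[-0.0005,0.0006,0.001,0,0,0,0.04],[0,0,0.001,0,0,0,0.04],[0,0,0.001,0,0,0,0.04],[0,0,0,0,0,0,0.04]]'; python3 -m pendant '[[0,0,0.001,0,0,0,0.04],[0,0,0,0,0,0,0.04],[0,0,0.001,0,0,0,0.04],[0,0,0,0,0,0,0.04]]'
```

```text
clock: 8.8
position: [629.5, 63.5, 129.8]
ee_rot: [0.995, 0.105, -0.0, 0.0]
contact_force: [-0.9, -0.2, -1.6]
gripper_width: 58.0
grasp_force: 65.4
clock: 9.2
position: [629.6, 63.6, 128.0]
ee_rot: [0.995, 0.105, 0.0, 0.0]
contact_force: [-0.3, 0.3, 0.1]
gripper_width: 57.6
grasp_force: 65.6
```

```bash
python3 -m pendant '[[0,0,0,0,0,0,0.062],[0,0,0,0,0,0,0.066],[0,0,0,0,0,0,0.075],[0,0,0,0,0,0,0.0854],[0,0,0,0,0,0,0.0854],[0,0,-0.01,0,0,0,0.0854],[0,0,-0.02,0,0,0,0.0854],[0,0,-0.03,0,0,0,0.0854],[0,0,-0.04,0,0,0,0.0854],[0,0,-0.03,0,0,0,0.0854]]'; python3 go.py 482.7 339.1 200 .6
```

```text
clock: 10.2
position: [630.1, 63.5, 261.4]
ee_rot: [0.994, 0.105, 0.002, 0.0]
contact_force: [0.5, 0.4, 0.8]
gripper_width: 85.1
grasp_force: 0.0
clock 10.20 pos [630.1  63.5 261.4] j [ 0.36  0.39  0.04  0.   -1.22  1.42] F [0.5 0.4 0.8] w 85.1
turn first (tool deg) [  0.06  -0.19 -22.34]  shift mm: in current tool [ -86.9 -300.3   60.9]  in target tool [  34.  -310.7   61.4]
```

```bash
python3 -m pendant '[[-0.0124,-0.0429,0,0,0,0,0.0854],[-0.0124,-0.0429,0,0,0,0,0.0854],[-0.0124,-0.0429,0,0,0,0,0.0854],[-0.0124,-0.0429,0,0,0,0,0.0854],[-0.0124,-0.0429,0.02,0,0,0,0.0854],[-0.0124,-0.0429,0.03,0,0,0,0.0854],[-0.0125,-0.0429,0.03,0,0,0,0.0854],[0,0,0.03,0,0,0,0.0854],[0,0,0,0,0,0,0.0854],[0,0,0,0,0,0,0.0854]]'; python3 go.py 482.7 339.1 40 .21
python3 - <<'E'
from h import *
t=cam("top"); s=cam("scene"); p=arm.read_state()["position"]; print(proj(s,p))
a=crop(t,232,150,65,60,6); b=crop(s,285,115,65,80,6)
c=crop(s,295,175,60,60,6)
C=np.zeros((480,780,3),np.uint8); C[:360,:390]=a; C[:,390:]=b
cv2.imwrite("pics/c1.png",C)
np.savez("c1.npz",t=t["image"],s=s["image"])
E
```

```text
clock: 11.2
position: [485.5, 333.7, 152.9]
ee_rot: [0.994, 0.105, 0.0, 0.0]
contact_force: [0.3, -0.0, 0.3]
gripper_width: 84.8
grasp_force: 0.0
clock 11.20 pos [485.5 333.7 152.9] j [ 0.88  0.41 -0.22  0.   -0.94  0.9 ] F [ 0.3 -0.   0.3] w 84.8
turn first (tool deg) [ 0.03 -0.04  0.01]  shift mm: in current tool [ -1.7  -6.  112.9]  in target tool [ -1.6  -5.9 112.9]
[[324.19159852 152.7913785 ]]
```

View pics/c1.png

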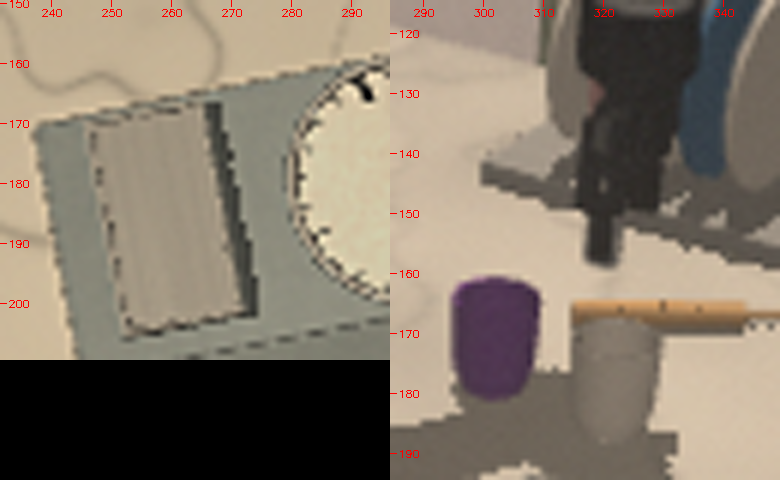

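```bash
python3 - <<'E'
from h import *
t=cam("top")
q=onz(t,[(246.8,170.8),(265.7,167.3),(272,202),(252.7,205.3)],122.4); print(q.round(1),q.mean(0))
E
python3 -m pendant '[[-0.0015,-0.006,0.03,0,0,0,0.0854],[0,0,0.03,0,0,0,0.0854],[0,0,0.03,0,0,0,0.0854],[0,0,0.016,0,0,0,0.0854],[0,0,0.006,0,0,0,0.0854],[0,0,0,0,0,0,0.07],[0,0,0,0,0,0,0.064],[0,0,0,0,0,0,0.06],[0,0,0,0,0,0,0.055],[0,0,0,0,0,0,0.05],[0,0,0,0,0,0,0.05]]'
```

```text
[[672.3  99.  122.4]
 [683.8  43.  122.4]
 [579.4  22.2 122.4]
 [568.7  78.9 122.4]] [626.03907655  60.77063171 122.4       ]
clock: 12.45
position: [483.3, 340.5, 42.2]
ee_rot: [0.994, 0.105, 0.002, -0.001]
contact_force: [-1.6, 1.2, 6.1]
gripper_width: 59.1
grasp_force: 62.7
```

```bash
python3 -m pendant '[[0,0,-0.006,0,0,0,0.05],[0,0,-0.014,0,0,0,0.05],[0,0,-0.03,0,0,0,0.05],[0,0,-0.04,0,0,0,0.05],[0,0,-0.04,0,0,0,0.05],[0,0,-0.04,0,0,0,0.05],[0,0,-0.01,0,0,0,0.05],[0,0,0,0,0,0,0.05],[0,0,0,0,0,0,0.05]]'; python3 go.py 626.5 61.5 180 .21
```

```text
clock: 13.35
position: [481.1, 338.2, 218.1]
ee_rot: [0.995, 0.104, -0.002, 0.001]
contact_force: [-0.2, -0.1, -2.8]
gripper_width: 59.1
grasp_force: 64.8
clock 13.35 pos [481.1 338.2 218.1] j [ 0.89  0.35 -0.13 -0.   -1.1   0.89] F [-0.2 -0.1 -2.8] w 59.1
turn first (tool deg) [ 0.08  0.21 -0.05]  shift mm: in current tool [ 84.9 300.8  38.3]  in target tool [ 84.5 301.   38.1]
```

```bash
python3 -m pendant '[[0.005,0.017,0,0,0,0,0.05],[0.01,0.036,0,0,0,0,0.05],[0.01,0.036,0,0,0,0,0.05],[0.01,0.036,0,0,0,0,0.05],[0.01,0.036,0,0,0,0,0.05],[0.01,0.036,0,0,0,0,0.05],[0.01,0.036,0,0,0,0,0.05],[0.01,0.036,0,0,0,0,0.05],[0.0075,0.026,0.01,0,0,0,0.05],[0,0,0.01,0,0,0,0.05],[0,0,0,0,0,0,0.05],[0,0,0,0,0,0,0.05]]';python3 -m pendant '[[0,0,0,0,0,0,0.05],[0,0,0,0,0,0,0.05]]'; python3 go.py 626.5 61.5 166 .21
python3 - <<'E'
from h import *
t=cam("top"); s=cam("scene"); p=arm.read_state()["position"]; print(proj(s,p-[0,0,42]),proj(s,p+[0,0,28]))
a=crop(t,232,150,65,80,6); b=crop(s,290,150,65,80,6)
cv2.imwrite("pics/p2.png",np.hstack([a,b]))
E
```

```text
clock: 14.55
position: [623.6, 67.7, 198.7]
ee_rot: [0.994, 0.105, -0.001, 0.0]
contact_force: [-0.2, 0.8, -2.8]
gripper_width: 59.6
grasp_force: 65.0
clock: 14.75
position: [624.3, 68.7, 200.6]
ee_rot: [0.994, 0.105, 0.0, -0.0]
contact_force: [-0.6, 0.2, -2.8]
gripper_width: 59.2
grasp_force: 65.0
clock 14.75 pos [624.3  68.7 200.6] j [ 0.37  0.43 -0.06  0.   -1.09  1.42] F [-0.6  0.2 -2.8] w 59.2
turn first (tool deg) [-0.   -0.05  0.07]  shift mm: in current tool [ 0.6  7.5 34.6]  in target tool [ 0.6  7.5 34.6]
[[321.56995846 190.57070915]] [[323.26159717 171.26833113]]
```

View pics/p2.png

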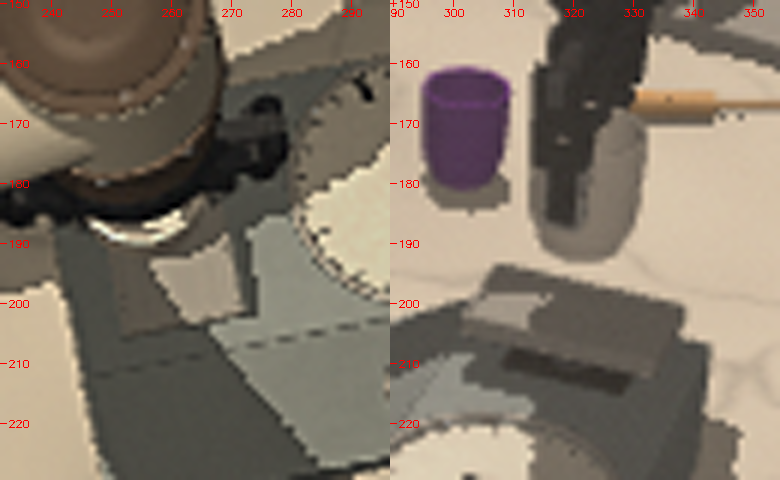

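```bash
python3 -m pendant '[[0.0006,0.0075,0.01,0,0,0,0.05],[0,0,0.012,0,0,0,0.05],[0,0,0.008,0,0,0,0.05],[0,0,0.003,0,0,0,0.05],[0,0,0,0,0,0,0.05],[0,0,0,0,0,0,0.05]]'; python3 go.py 626.5 61.5 162 .21
```

```text
clock: 15.45
position: [626.8, 60.6, 167.2]
ee_rot: [0.994, 0.105, 0.0, 0.0]
contact_force: [-0.2, -0.5, -2.0]
gripper_width: 59.4
grasp_force: 65.0
clock 15.45 pos [626.8  60.6 167.2] j [ 0.35  0.46 -0.09  0.   -1.02  1.43] F [-0.2 -0.5 -2. ] w 59.4
turn first (tool deg) [ 0.01 -0.02 -0.01]  shift mm: in current tool [-0.1 -0.9  5.2]  in target tool [-0.1 -0.9  5.2]
```

```bash
python3 -m pendant '[[0,0,0.0015,0,0,0,0.05],[0,0,0.001,0,0,0,0.05],[0,0,0.001,0,0,0,0.05],[0,0,0,0,0,0,0.05]]'; python3 go.py 626.5 61.5 162 .21
```

```text
clock: 15.85
position: [626.4, 60.6, 163.5]
ee_rot: [0.995, 0.105, -0.0, -0.0]
contact_force: [-0.1, -0.9, -2.8]
gripper_width: 59.1
grasp_force: 65.0
clock 15.85 pos [626.4  60.6 163.5] j [ 0.35  0.46 -0.1  -0.   -1.01  1.43] F [-0.1 -0.9 -2.8] w 59.1
turn first (tool deg) [-0.    0.   -0.02]  shift mm: in current tool [ 0.3 -0.9  1.5]  in target tool [ 0.3 -0.9  1.5]
```

```bash
for i in 1 2 3; do python3 -m pendant '[[0,0,0.001,0,0,0,0.05],[0,0,0,0,0,0,0.05],[0,0,0.001,0,0,0,0.05],[0,0,0,0,0,0,0.05]]' | egrep 'pos|force'; done
```

```text
position: [626.4, 60.6, 161.4]
contact_force: [1.2, 0.5, -2.0]
grasp_force: 65.0
position: [626.6, 60.6, 159.7]
contact_force: [-0.5, -0.1, -0.9]
grasp_force: 65.1
position: [626.6, 60.6, 157.7]
contact_force: [-1.1, -0.5, 0.4]
grasp_force: 65.1
```

```bash
python3 -m pendant '[[0,0,0,0,0,0,0.061],[0,0,0,0,0,0,0.064],[0,0,0,0,0,0,0.07],[0,0,0,0,0,0,0.08],[0,0,0,0,0,0,0.0854],[0,0,-0.01,0,0,0,0.0854],[0,0,-0.03,0,0,0,0.0854],[0,0,-0.04,0,0,0,0.0854],[0,0,-0.04,0,0,0,0.0854],[-0.04,0.03,0,0,0,0,0.0854],[-0.05,0.04,0,0,0,0,0.0854],[-0.05,0.04,0,0,0,0,0.0854]]'; python3 -m pendant '[[-0.05,0.0,0,0,0,0,0.0854],[-0.05,0.0,0,0,0,0,0.0854],[0,0,0,0,0,0,0.0854]]'
python3 - <<'E'
from h import *
t=cam("top"); s=cam("scene")
np.savez("d1.npz",t=t["image"],s=s["image"])
a=crop(t,232,150,100,75,5); b=crop(s,255,165,88,90,4)
C=np.zeros((600,800,3),np.uint8); C[:375,:500]=a; C[375:600,:300]=cv2.resize(a[20:280,220:],(300,225))*0; C[:360,500-52:][:,:352]=b
cv2.imwrite("pics/k1.png",np.vstack([np.hstack([np.pad(a,((0,0),(0,0),(0,0)))]),np.pad(crop(t,270,150,62,40,8)[:220],((0,0),(0,4),(0,0)))]) )
cv2.imwrite("pics/k1.png",np.hstack([np.pad(crop(t,270,152,60,75,7),((0,0),(0,0),(0,0))),np.pad(b,((0,525-360),(0,0),(0,0)))]))
E
```

```text
clock: 18.25
position: [529.2, -55.3, 278.7]
ee_rot: [0.994, 0.105, 0.001, 0.0]
contact_force: [0.1, -0.2, -0.2]
gripper_width: 85.3
grasp_force: 0.0
clock: 18.55
position: [426.5, -76.7, 278.2]
ee_rot: [0.995, 0.104, -0.001, -0.0]
contact_force: [0.9, 0.0, 1.0]
gripper_width: 85.2
grasp_force: 0.0
```

View pics/k1.png

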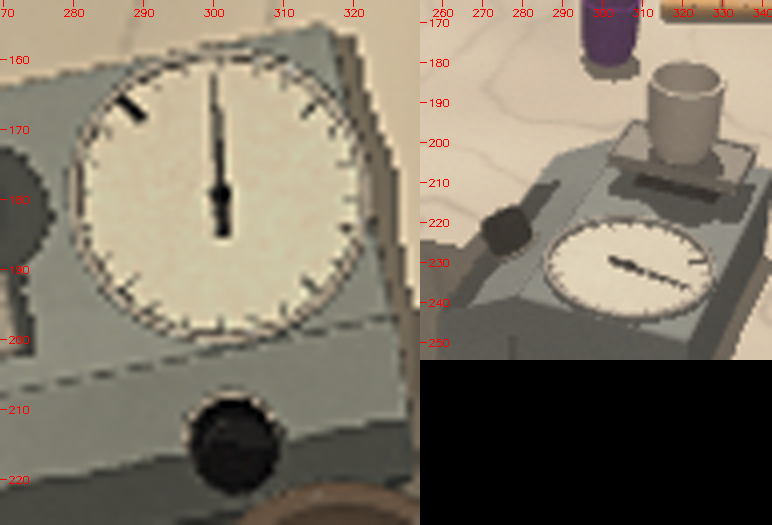

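```bash
cat > dial.py <<'E'
from h import *
from scipy.optimize import minimize_scalar
C0=np.array([653.1,-64.7])
def meas(t,c=None,show=True):
    I=t["image"].mean(2).astype(np.float32)
    def samp(P):
        q=proj(t,P).astype(np.float32); return cv2.remap(I,q[:,0].reshape(1,-1),q[:,1].reshape(1,-1),cv2.INTER_CUBIC)[0]
    c=onz(t,[(301.07,179.36)],88)[0] if c is None else c
    A=np.radians(np.arange(-40,130,.25))
    def prof(r0,r1,z):
        return np.array([samp(np.c_[c[0]+np.arange(r0,r1,1.)*np.cos(a),c[1]+np.arange(r0,r1,1.)*np.sin(a),np.full(len(np.arange(r0,r1,1.)),z)]).mean() for a in A])
    out=[]
    for r0,r1,z,th in((12,40,88,40),(41,52,87,40)):
        f=prof(r0,r1,z); d=np.clip(np.median(f)-f,0,None); 
        if r0==41 : # mask needle
            d[np.abs(A-out[0])<np.radians(6)]=0
        i=d.argmax(); w=np.abs(A-A[i])<np.radians(7 if r0==41 else 6); dd=np.clip(d-d.max()*.25,0,None)*w
        out.append((A*dd).sum()/dd.sum()); print("r",r0,"peak",d.max().round(),"angle %.4f"%out[-1])
    print("center",c.round(1),"zero-needle %.4f"%(out[1]-out[0])); return out
if __name__=="__main__":
    t=cam("top"); meas(t)
    for q in((301.07,179.36),(299.9,162.2),(288.2,166.8)): print(q,onz(t,[q],88).round(1))
    d=onz(t,[(301.07,179.36),(299.9,162.2),(288.2,166.8)],88); print("hand",np.arctan2(*(d[1]-d[0])[1::-1]),np.arctan2(*(d[2]-d[0])[1::-1]))
    s=cam("scene"); m=tri([t,s],[(303.05,215.15),(276.35,222.2)]); yw=.209
    ax=R.from_euler("z",yw).apply([-.5,0,.866]); print("knob mid",m.round(1),"model",(np.array([609.9,-11.1,0])+R.from_euler("z",yw).apply([-67.5-7.25,-61.5,66+12.6])).round(1),"grip",(m+9.5*ax).round(1))
E
python3 dial.py
```

```text
r 12 peak 122.0 angle 0.0559
r 41 peak 70.0 angle 0.8013
center [656.1 -64.1  88. ] zero-needle 0.7455
(301.07, 179.36) [[656.1 -64.1  88. ]]
(299.9, 162.2) [[709.6 -60.   88. ]]
(288.2, 166.8) [[694.6 -24.4  88. ]]
hand 0.07572913109806839 0.7998692400777127
knob mid [546.7 -71.7  81.8] model [549.5 -86.8  78.6] grip [542.1 -72.7  90. ]
```

```bash
cat > kn.py <<'E'
import sys
from go import *
psi=float(sys.argv[1]); off=float(sys.argv[2])
Rt=R.from_euler("z",.209)*R.from_euler("y",-np.pi/6)*R.from_euler("z",psi)*R.from_euler("x",np.pi)
delta(np.array([541.5,-72.7,88.5])-off*Rt.as_matrix()[:,2],Rt)
E
python3 kn.py 0 80; python3 kn.py -.75 80
```

```text
clock 18.75 pos [433.5 -75.  278.5] j [ 0.2   0.04 -0.37  0.   -1.16  1.58] F [-0.4 -0.1  0.3] w 85.4
turn first (tool deg) [1.000e-02 2.987e+01 7.000e-02]  shift mm: in current tool [ 65.8  20.1 120.9]  in target tool [ -3.1  20.1 137.6]
clock 18.75 pos [433.5 -75.  278.5] j [ 0.2   0.04 -0.37  0.   -1.16  1.58] F [-0.4 -0.1  0.3] w 85.4
turn first (tool deg) [11.2  28.45 42.04]  shift mm: in current tool [ 65.8  20.1 120.9]  in target tool [ 11.4  16.8 137.6]
```

```bash
python3 -m pendant '[[0,0,0,0,7.47,0,0.0854],[0,0,0,0,7.47,0,0.0854],[0,0,0,0,7.47,0,0.0854],[0,0,0,0,7.46,0,0.0854],[0,0,0,0,0,8.59,0.0854],[0,0,0,0,0,8.59,0.0854],[0,0,0,0,0,8.59,0.0854],[0,0,0,0,0,8.59,0.0854],[0,0,0,0,0,8.59,0.0854],[0,0,0,0,0,0,0.0854],[0,0,0,0,0,0,0.0854]]'; python3 kn.py -.75 30
```

```text
clock: 19.85
position: [433.3, -74.9, 277.6]
ee_rot: [0.932, -0.256, 0.229, -0.119]
contact_force: [0.2, -0.2, 0.1]
gripper_width: 85.0
grasp_force: 0.0
clock 19.85 pos [433.3 -74.9 277.6] j [ 0.2  -0.18 -0.66 -0.01 -0.57  0.85] F [ 0.2 -0.2  0.1] w 85.0
turn first (tool deg) [0.08 0.13 0.26]  shift mm: in current tool [ 12.3  16.3 186.9]  in target tool [ 12.   16.5 186.9]
```

```bash
python3 -m pendant '[[0.003,0.004,0.04,0,0,0,0.0854],[0.003,0.004,0.04,0,0,0,0.0854],[0.003,0.004,0.04,0,0,0,0.0854],[0.003,0.004,0.03,0,0,0,0.0854],[0,0,0.02,0,0,0,0.0854],[0,0,0,0,0,0,0.0854],[0,0,0,0,0,0,0.0854]]'; python3 kn.py -.75 0
python3 - <<'E'
from h import *
t=cam("top"); s=cam("scene"); st=arm.read_state(); M=R.from_quat(st["ee_rot"]).as_matrix(); p=st["position"]
print("axis foot in scene",proj(s,p+M[:,2]*45),"mid knob meas 276.35,222.2;  top",proj(t,p+M[:,2]*45))
u=245;v=175
a=crop(t,265,165,60,70,6); b=crop(s,240,165,70,70,6)
cv2.imwrite("pics/k2.png",np.hstack([a,b]))
E
```

```text
clock: 20.55
position: [517.9, -77.4, 128.9]
ee_rot: [0.932, -0.257, 0.228, -0.119]
contact_force: [-0.5, 0.7, 0.9]
gripper_width: 85.4
grasp_force: 0.0
clock 20.55 pos [517.9 -77.4 128.9] j [ 0.13  0.21 -0.66 -0.2  -0.19  1.09] F [-0.5  0.7  0.9] w 85.4
turn first (tool deg) [0.11 0.15 0.15]  shift mm: in current tool [ 0.8 -0.3 47.1]  in target tool [ 0.7 -0.2 47.1]
axis foot in scene [[274.59335688 219.13458919]] mid knob meas 276.35,222.2;  top [[303.6083199  217.21013042]]
```

View pics/k2.png

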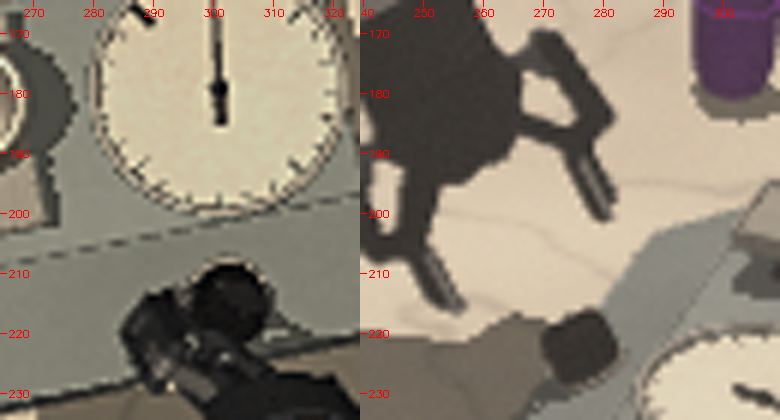

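```bash
cat > ik.py <<'E'
from h import *
from scipy.optimize import least_squares, fsolve
Z=lambda yw,ti:np.array([np.sin(ti)*np.cos(yw),np.sin(ti)*np.sin(yw),-np.cos(ti)])
D=[((174.4,600.2,250),0,.385,.377),((498.7,-344.4,18.8),0,.6,.89),((465.4,-104.4,250.3),0,.13,.47),((630.1,63.5,261.4),0,.39,.35),((481.1,338.2,218.1),0,.35,.48),((496.8,-344.6,118.6),0,.47,.68),((626.4,60.6,163.5),0,.46,.56),((433.5,-75,278.5),0,.04,.41),((433.3,-74.9,277.6),np.pi/6,-.18,.48),((517.9,-77.4,128.9),np.pi/6,.21,.87)]
def rz(p,yw,ti,L,d):
    w=np.array(p)-L*Z(yw,ti); return np.sqrt(w[0]**2+w[1]**2-d*d),w[2],w
def res(x):
    a,b,h,L,d,e=x; o=[]
    for p,ti,j2,q in D:
        r,z,_=rz(p,.209,ti,L,d); o+=[r-e-a*np.sin(j2)-b*np.cos(q),z-h-a*np.cos(j2)+b*np.sin(q)]
    return o
f=least_squares(res,[400,400,300,200,159,0]); X=f.x; print(X.round(1),"rms",np.sqrt(np.mean(f.fun**2)))
def bend(p,yw,ti):
    a,b,h,L,d,e=X; r,z,w=rz(p,yw,ti,L,d)
    j2,q=fsolve(lambda v:[r-e-a*np.sin(v[0])-b*np.cos(v[1]),z-h-a*np.cos(v[0])+b*np.sin(v[1])],[.3,.8])
    j1=np.arctan2(w[1],w[0])+np.arcsin(d/np.hypot(w[0],w[1]))
    fd=np.array([np.cos(q)*np.cos(j1),np.cos(q)*np.sin(j1),-np.sin(q)])
    inpl=np.pi/2-ti-q  # positive = legal bend side
    return j1,j2,q,np.arccos(fd@Z(yw,ti)),inpl
if __name__=="__main__":
    g=np.array([541.5,-72.7,88.5])
    for ti in (30,25,20,15):
        for off in (47,0): print(ti,off,np.round(bend(g-off*Z(.209,np.radians(ti)),.209,np.radians(ti)),3))
E
python3 ik.py
```

```text
[582.2 441.3  97.1 222.4 238.  -52.1] rms 3.807852539962387
30 47 [0.358 0.215 0.894 0.174 0.153]
30 0 [0.349 0.32  0.989 0.094 0.058]
25 47 [0.35  0.229 0.85  0.294 0.284]
25 0 [0.343 0.327 0.948 0.198 0.186]
20 47 [0.342 0.247 0.811 0.416 0.411]
20 0 [0.337 0.339 0.912 0.316 0.31 ]
15 47 [0.335 0.271 0.777 0.535 0.532]
15 0 [0.332 0.354 0.879 0.433 0.43 ]
```

```bash
cat > kn.py <<'E'
import sys
from go import *
import ik
def Rk(psi,dl): return R.from_euler("z",.209)*R.from_euler("y",-np.pi/6)*R.from_euler("z",psi)*R.from_euler("x",np.pi)*R.from_euler("y",-np.radians(dl))
G=np.array([541.5,-72.7,88.5])
ax=R.from_euler("z",.209).apply([-.5,0,.866])
if __name__=="__main__":
    psi,off,dl=map(float,sys.argv[1:4])
    delta(G+off*ax,Rk(psi,dl))
    if len(sys.argv)>4:
        for dl in (8,10,12,14):
            for ps in (-.75,-.4,0,.4,.75):
                z=Rk(ps,dl).as_matrix()[:,2]; print(dl,ps,np.round(ik.bend(G+2*ax,np.arctan2(z[1],z[0]),np.arccos(-z[2]))[3:],3))
E
python3 kn.py -.75 47 12 1
```

```text
[582.2 441.3  97.1 222.4 238.  -52.1] rms 3.807852539962387
clock 20.65 pos [517.7 -77.4 130.2] j [ 0.13  0.2  -0.66 -0.2  -0.19  1.09] F [-0.3 -0.2 -0.1] w 85.7
turn first (tool deg) [  0.02 -11.96   0.13]  shift mm: in current tool [0.3 0.2 1.2]  in target tool [0.6 0.2 1.1]
8 -0.75 [0.222 0.209]
8 -0.4 [0.251 0.25 ]
8 0 [0.272 0.265]
8 0.4 [0.281 0.24 ]
8 0.75 [0.28  0.192]
10 -0.75 [0.267 0.24 ]
10 -0.4 [0.297 0.294]
10 0 [0.319 0.314]
10 0.4 [0.327 0.282]
10 0.75 [0.325 0.219]
12 -0.75 [0.312 0.269]
12 -0.4 [0.344 0.336]
12 0 [0.366 0.362]
12 0.4 [0.373 0.322]
12 0.75 [0.37  0.244]
14 -0.75 [0.358 0.295]
14 -0.4 [0.391 0.376]
14 0 [0.413 0.409]
14 0.4 [0.419 0.36 ]
14 0.75 [0.414 0.266]
```

```bash
python3 -m pendant '[[0,0,0,0,-4,0,0.0854],[0,0,0,0,-4,0,0.0854],[0,0,0,0,-4,0,0.0854],[0,0,0,0,0,0,0.0854],[0,0,0,0,0,0,0.0854]]'; python3 kn.py -.75 1.5 12
```

```text
clock: 21.15
position: [517.3, -77.7, 129.9]
ee_rot: [0.95, -0.244, 0.131, -0.145]
contact_force: [-0.2, 0.2, -0.9]
gripper_width: 85.1
grasp_force: 0.0
[582.2 441.3  97.1 222.4 238.  -52.1] rms 3.807852539962387
clock 21.15 pos [517.3 -77.7 129.9] j [ 0.03  0.25 -0.45 -0.39 -0.56  1.34] F [-0.2  0.2 -0.9] w 85.1
turn first (tool deg) [ 0.05 -0.03  0.04]  shift mm: in current tool [10.3 -0.4 45.6]  in target tool [10.3 -0.3 45.6]
```

```bash
python3 -m pendant '[[0.0034,0,0.015,0,0,0,0.0854],[0.0034,0,0.015,0,0,0,0.0854],[0.0022,0,0.0096,0,0,0,0.0854],[0.0013,-0.0003,0.006,0,0,0,0.0854],[0,0,0,0,0,0,0.0854],[0,0,0,0,0,0,0.0854]]'; python3 kn.py -.75 1.5 12 && python3 -m pendant '[[0,0,0,0,0,0,0.07],[0,0,0,0,0,0,0.06],[0,0,0,0,0,0,0.05],[0,0,0,0,0,0,0.045],[0,0,0,0,0,0,0.042],[0,0,0,0,0,0,0.04],[0,0,0,0,0,0,0.039],[0,0,0,0,0,0,0.039]]'; python3 kn.py -.75 1.5 12
```

```text
clock: 21.75
position: [540.8, -72.6, 89.1]
ee_rot: [0.95, -0.244, 0.13, -0.145]
contact_force: [0.1, -0.6, -0.3]
gripper_width: 85.2
grasp_force: 0.0
[582.2 441.3  97.1 222.4 238.  -52.1] rms 3.807852539962387
clock 21.75 pos [540.8 -72.6  89.1] j [ 0.03  0.35 -0.42 -0.44 -0.5   1.4 ] F [ 0.1 -0.6 -0.3] w 85.2
turn first (tool deg) [0.09 0.1  0.06]  shift mm: in current tool [ 0.3 -0.  -0.7]  in target tool [ 0.3 -0.  -0.7]
clock: 22.55
position: [541.1, -72.6, 89.0]
ee_rot: [0.95, -0.244, 0.13, -0.145]
contact_force: [0.5, 1.2, 0.1]
gripper_width: 38.7
grasp_force: 0.5
[582.2 441.3  97.1 222.4 238.  -52.1] rms 3.807852539962387
clock 22.55 pos [541.1 -72.6  89. ] j [ 0.03  0.35 -0.42 -0.44 -0.5   1.4 ] F [0.5 1.2 0.1] w 38.7
turn first (tool deg) [0.07 0.1  0.05]  shift mm: in current tool [ 0.   0.1 -0.9]  in target tool [ 0.   0.1 -0.9]
```

```bash
python3 -m pendant '[[0,0,0,0,0,0,0.03],[0,0,0,0,0,0,0.03],[0,0,0,0,0,0,0.03],[0,0,0,-0.832,0,-3.913,0.03],[0,0,0,-0.832,0,-3.913,0.03],[0,0,0,0,0,0,0.03]]'; python3 kn.py -.61 1.5 12; python3 -m pendant '[[0,0,0,-0.832,0,-3.913,0.03],[0,0,0,-0.832,0,-3.913,0.03],[0,0,0,-0.832,0,-3.913,0.03],[0,0,0,-0.832,0,-3.913,0.03],[0,0,0,-0.832,0,-3.913,0.03],[0,0,0,-0.832,0,-3.913,0.03],[0,0,0,-0.832,0,-3.913,0.03],[0,0,0,-0.832,0,-3.913,0.03],[0,0,0,0,0,0,0.03],[0,0,0,0,0,0,0.03]]'; python3 kn.py -.052 1.5 12; python3 dial.py | head -3
```

```text
clock: 23.15
position: [541.6, -71.6, 90.1]
ee_rot: [0.967, -0.179, 0.137, -0.123]
contact_force: [-1.5, 2.7, 6.8]
gripper_width: 34.2
grasp_force: 59.6
[582.2 441.3  97.1 222.4 238.  -52.1] rms 3.807852539962387
clock 23.15 pos [541.6 -71.6  90.1] j [ 0.05  0.35 -0.44 -0.38 -0.48  1.46] F [-1.5  2.7  6.8] w 34.2
turn first (tool deg) [-0.02  0.06  0.19]  shift mm: in current tool [-0.3  1.5 -0.2]  in target tool [-0.3  1.5 -0.2]
clock: 24.15
position: [541.6, -71.7, 90.1]
ee_rot: [0.984, 0.08, 0.155, -0.026]
contact_force: [-4.3, 6.3, 6.7]
gripper_width: 33.9
grasp_force: 59.9
[582.2 441.3  97.1 222.4 238.  -52.1] rms 3.807852539962387
clock 24.15 pos [541.6 -71.7  90.1] j [ 0.15  0.34 -0.56 -0.09 -0.36  1.66] F [-4.3  6.3  6.7] w 33.9
turn first (tool deg) [-0.03  0.    0.17]  shift mm: in current tool [-1.   1.  -0.1]  in target tool [-1.   1.  -0.1]
r 12 peak 148.0 angle 0.4091
r 41 peak 70.0 angle 0.8017
center [656.1 -64.1  88. ] zero-needle 0.3926
```

```bash
python3 -m pendant '[[0,0,0,-0.832,0,-3.913,0.03],[0,0,0,-0.832,0,-3.913,0.03],[0,0,0,-0.832,0,-3.913,0.03],[0,0,0,-0.832,0,-3.913,0.03],[0,0,0,-0.832,0,-3.913,0.03],[0,0,0,-0.832,0,-3.913,0.03],[0,0,0,-0.832,0,-3.913,0.03],[0,0,0,-0.832,0,-3.913,0.03],[0,0,0,0,0,0,0.03],[0,0,0,0,0,0,0.03]]'
cat > dial2.py <<'E'
from dial import *
t=cam("top"); 
for c in ((656.1,-64.1),(655.1,-64.1),(657.1,-64.1),(656.1,-63.1),(656.1,-65.1)): meas(t,np.array([*c,88.]))
cv2.imwrite("pics/x.png",t["image"][:,:,::-1])
E
python3 dial2.py; python3 kn.py .5 1.5 12
```

```text
clock: 25.25
position: [541.9, -72.3, 90.7]
ee_rot: [0.927, 0.337, 0.151, 0.067]
contact_force: [10.1, 13.9, -27.1]
gripper_width: 33.7
grasp_force: 67.6
r 12 peak 153.0 angle 0.6848
r 41 peak 61.0 angle 0.8202
center [656.1 -64.1  88. ] zero-needle 0.1354
r 12 peak 153.0 angle 0.6606
r 41 peak 48.0 angle 0.8027
center [655.1 -64.1  88. ] zero-needle 0.1421
r 12 peak 152.0 angle 0.7096
r 41 peak 74.0 angle 0.8410
center [657.1 -64.1  88. ] zero-needle 0.1314
r 12 peak 153.0 angle 0.6543
r 41 peak 75.0 angle 0.7980
center [656.1 -63.1  88. ] zero-needle 0.1437
r 12 peak 152.0 angle 0.7158
r 41 peak 47.0 angle 0.8466
center [656.1 -65.1  88. ] zero-needle 0.1308
[582.2 441.3  97.1 222.4 238.  -52.1] rms 3.807852539962387
clock 25.30 pos [541.9 -72.3  90.7] j [ 0.17  0.32 -0.79  0.5  -0.16  1.61] F [  9.5  13.6 -27.1] w 33.8
turn first (tool deg) [-1.01  0.69  0.75]  shift mm: in current tool [-1.4 -0.4  0.5]  in target tool [-1.4 -0.4  0.5]
```

```bash
python3 -m pendant '[[0,0,0,0,0,0,0.05],[0,0,0,0,0,0,0.065],[0,0,0,0,0,0,0.08],[0,0,0,0,0,0,0.0854],[0,0,0,0,0,0,0.0854],[0,0,0,0,0,0,0.0854]]'; python3 kn.py -.5 1.5 12
```

```text
clock: 25.9
position: [543.4, -74.6, 95.7]
ee_rot: [0.927, 0.334, 0.156, 0.069]
contact_force: [-0.5, -0.4, -0.0]
gripper_width: 85.7
grasp_force: 0.0
[582.2 441.3  97.1 222.4 238.  -52.1] rms 3.807852539962387
clock 25.90 pos [543.4 -74.6  95.7] j [ 0.16  0.31 -0.79  0.5  -0.16  1.61] F [-0.5 -0.4 -0. ] w 85.7
turn first (tool deg) [11.47  0.62 56.42]  shift mm: in current tool [-2.2 -4.3  4.6]  in target tool [-4.4  0.3  5. ]
```

```bash
python3 -m pendant '[[0,0,0,1.64,0.09,8.06,0.0854],[0,0,0,1.64,0.09,8.06,0.0854],[0,0,0,1.64,0.09,8.06,0.0854],[0,0,0,1.64,0.09,8.06,0.0854],[0,0,0,1.64,0.09,8.06,0.0854],[0,0,0,1.64,0.09,8.06,0.0854],[0,0,0,1.64,0.09,8.06,0.0854],[0,0,0,0,0,0,0.0854],[0,0,0,0,0,0,0.0854]]'; python3 kn.py -.5 1.5 12; python3 dial2.py | head -6
```

```text
clock: 26.8
position: [543.7, -76.6, 95.7]
ee_rot: [0.978, -0.117, 0.143, -0.097]
contact_force: [0.7, -0.0, -1.3]
gripper_width: 85.4
grasp_force: 0.0
[582.2 441.3  97.1 222.4 238.  -52.1] rms 3.807852539962387
clock 26.80 pos [543.7 -76.6  95.7] j [ 0.07  0.34 -0.46 -0.3  -0.47  1.51] F [ 0.7 -0.  -1.3] w 85.4
turn first (tool deg) [ 0.53 -0.06  1.64]  shift mm: in current tool [-5.2 -1.6  5.3]  in target tool [-5.3 -1.4  5.3]
r 12 peak 153.0 angle 0.6848
r 41 peak 61.0 angle 0.8203
center [656.1 -64.1  88. ] zero-needle 0.1355
r 12 peak 153.0 angle 0.6606
r 41 peak 48.0 angle 0.8027
center [655.1 -64.1  88. ] zero-needle 0.1422
```

```bash
python3 -m pendant '[[-0.0053,-0.002,0.0045,0,0,0,0.0854],[0,0,0,0,0,0,0.07],[0,0,0,0,0,0,0.055],[0,0,0,0,0,0,0.045],[0,0,0,0,0,0,0.03],[0,0,0,0,0,0,0.03],[0,0,0,0,0,0,0.03],[0,0,0,0,0,0,0.03],[0,0,0,0,0,0,0.03]]'
cat > nd.py <<'E'
from h import *
C=np.array([656.1,-64.1])
def dark(t,img,z,r0,r1,a0,a1,thr=.5):
    k=.5; X,Y=np.meshgrid(np.arange(590,725,k),np.arange(-130,0,k)); q=proj(t,np.c_[X.ravel(),Y.ravel(),np.full(X.size,z)]).astype(np.float32)
    I=cv2.remap(img.mean(2).astype(np.float32),q[:,0].reshape(X.shape),q[:,1].reshape(X.shape),cv2.INTER_LINEAR)
    dx,dy=X-C[0],Y-C[1]; r=np.hypot(dx,dy); a=np.arctan2(dy,dx); m=(r>r0)&(r<r1)&(a>a0)&(a<a1)
    w=np.clip(np.percentile(I[m],60)*.8-I,0,None)*m; return np.c_[X.ravel(),Y.ravel()],w.ravel()
t=cam("top")
P,w=dark(t,np.load("d1.npz")["t"],87,38,53,.65,.95); B=(P*w[:,None]).sum(0)/w.sum()
L=[]
for r0 in range(8,38,5):
    P,w=dark(t,t["image"],88,r0,r0+5,-.3,1.3); L.append((P*w[:,None]).sum(0)/w.sum())
L=np.array(L); m=L.mean(0); d=np.linalg.svd(L-m)[2][0]; d*=np.sign(d[0])
n=np.array([-d[1],d[0]]); print("bar",B.round(2),"r",np.hypot(*(B-C)),"needle ang %.4f"%np.arctan2(d[1],d[0]),"hub off",((C-m)@n).round(2),"bar offset mm %.2f -> needle turn %.4f, knob deg %.1f; via centre %.4f"%((B-m)@n,(B-m)@n/46,np.degrees((B-m)@n/23),np.arctan2(*(B-C)[::-1])-np.arctan2(*(m-C)[::-1])),"fit",((L-m)@n).round(2))
E
python3 nd.py; python3 kn.py -.5 1.5 12
```

```text
clock: 27.75
position: [540.7, -71.6, 91.1]
ee_rot: [0.978, -0.117, 0.143, -0.098]
contact_force: [-2.8, 3.8, 5.4]
gripper_width: 33.6
grasp_force: 59.5
bar [691.03 -27.89] r 50.31342178808098 needle ang 0.6814 hub off -0.08 bar offset mm 6.04 -> needle turn 0.1312, knob deg 15.0; via centre 0.1183 fit [-0.08 -0.16  0.08  0.4   0.07 -0.3 ]
[582.2 441.3  97.1 222.4 238.  -52.1] rms 3.807852539962387
clock 27.80 pos [540.7 -71.7  91.1] j [ 0.08  0.34 -0.47 -0.31 -0.46  1.51] F [-2.4  4.1  5.1] w 33.9
turn first (tool deg) [ 0.43 -0.05  1.53]  shift mm: in current tool [0.1 1.4 1.1]  in target tool [0.1 1.4 1.1]
```

```bash
sed -i 's#(B-m)@n/46#(B-m)@n/50.3#; s#(B-m)@n/23#(B-m)@n/25.15#' nd.py; python3 -m pendant '[[0,0,0,-0.832,0,-3.913,0.03],[0,0,0,-0.832,0,-3.913,0.03],[0,0,0,-0.832,0,-3.913,0.03],[0,0,0,0,0,0,0.03],[0,0,0,0,0,0,0.03]]'; python3 nd.py
```

```text
clock: 28.3
position: [540.7, -71.7, 91.1]
ee_rot: [0.987, -0.02, 0.15, -0.062]
contact_force: [-3.3, 4.4, 6.7]
gripper_width: 33.9
grasp_force: 59.8
bar [691.03 -27.89] r 50.31342178808098 needle ang 0.7837 hub off -0.2 bar offset mm 0.79 -> needle turn 0.0157, knob deg 1.8; via centre 0.0111 fit [-0.11 -0.01  0.02  0.16  0.17 -0.24]
```

```bash
python3 -m pendant '[[0,0,0,-0.3,0,-1.5,0.03],[0,0,0,0,0,0,0.03],[0,0,0,0,0,0,0.03]]'; python3 nd.py
```

```text
clock: 28.65
position: [540.7, -71.8, 91.1]
ee_rot: [0.987, -0.007, 0.15, -0.057]
contact_force: [-3.8, 3.5, 5.6]
gripper_width: 33.9
grasp_force: 59.8
bar [691.03 -27.89] r 50.31342178808098 needle ang 0.8094 hub off 0.12 bar offset mm -0.19 -> needle turn -0.0038, knob deg -0.4; via centre -0.0010 fit [ 0.01 -0.02 -0.03  0.12 -0.11  0.04]
```

```bash
python3 -m pendant '[[0,0,0,0,0,0,0.042],[0,0,0,0,0,0,0.055],[0,0,0,0,0,0,0.07],[0,0,0,0,0,0,0.0854],[0,0,0,0,0,0,0.0854],[-0.004,0,-0.02,0,0,0,0.0854],[-0.008,0,-0.04,0,0,0,0.0854],[-0.009,0,-0.04,0,0,0,0.0854],[-0.009,0,-0.04,0,0,0,0.0854],[-0.03,0,-0.03,0,0,0,0.0854],[0,0,0,0,0,0,0.0854],[0,0,0,0,0,0,0.0854]]'; python3 nd.py
python3 - <<'E'
from h import *
t=cam("top"); s=cam("scene")
a=crop(t,232,150,100,80,5)
I0=np.load("d1.npz")["s"]; print(np.abs(s["image"].astype(int)-I0).mean())
b=crop(s,285,170,60,80,5)
cv2.imwrite("pics/final.png",np.hstack([a[:, :],b]))
q=lambda uv,z:onz(t,[uv],z)
# where the cup rim and needle are predicted
for n,p in(("cup rim if at tray centre",(626,61,186)),):
    print(n,proj(t,p),proj(s,p))
E
```

```text
clock: 29.9
position: [432.4, -89.1, 234.9]
ee_rot: [0.987, -0.008, 0.151, -0.057]
contact_force: [-0.6, 0.5, 0.0]
gripper_width: 85.9
grasp_force: 0.0
bar [691.03 -27.89] r 50.31342178808098 needle ang 0.8094 hub off 0.11 bar offset mm -0.19 -> needle turn -0.0039, knob deg -0.4; via centre -0.0012 fit [ 0.01 -0.02 -0.04  0.12 -0.11  0.04]
4.627310090702948
cup rim if at tray centre [[258.15562387 181.91688998]] [[321.50150064 184.26576888]]
```

Run:
```python
from h import *
D=np.load("d1.npz"); s=cam("scene"); t=cam("top")
print("scene cup/tray diff max",np.abs(s["image"][175:212,303:342].astype(int)-D["s"][175:212,303:342]).mean(), "top",np.abs(t["image"][165:207,245:274].astype(int)-D["t"][165:207,245:274]).mean(), arm.read_state()["contact_force"])
print(arm.job_done())
```

```text
scene cup/tray diff max 1.0166320166320166 top 0.7181171319102354 [-0.32500412 -0.36439574  0.58625231]
the job is handed in; nothing more can be done
None
```

The job is handed in at about 30 s on the robot clock: the tray is on the platform and the cup on the tray, each within about 3 mm of centre, the pointer is within about 0.004 rad of zero, and the arm is clear. My first turn of the knob ran one wrist joint to its range limit (reading -0.16, with up to 27 N at the wrist), so I let go, re-gripped and finished the turn; I checked the end state by measurement only, as my ten pictures were used up.

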